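# Fold out the drainer stand's prop leg and hang the sieve on it

## Robot

A 6-joint arm with a two-finger parallel gripper is mounted at the origin on the work surface. World frame = base frame: x ahead of the robot, y to its left, z up, the work surface at z = 0. Lengths are in mm, angles in rad, forces in N, time in s.
With the tool pointing down it reaches from about 275 to 1000 mm from the base axis. Payload 8.4 kg.
Tool frame: the origin (TCP) lies at the very end of the fingers, on their centre line; the grasp point (between the pads) lies 19 mm behind it; z points along the fingers, y is the line along which they close (so a half turn about z gives the same grasp; the last joint's range is limited). The gripper opens to 85 mm and grips with 20 to 120 N. Pads are 22 mm wide; open, the fingers measure 114 mm over their backs; the gripper's body (76 mm by 85 mm) begins 54 mm behind the grasp point. The pads swing forward as they close: fully open they stand 13 mm farther back than shut.
Start: joints at [1.147, 0.353, 1.633, -0, 1.155, -0.002], TCP at [255.876, 570.224, 231.281] pointing down, gripper open.
Joint ranges: [-2.63, 2.63], [-0.92, 2.1], [0.06, 2.66], [-1.3, 4.44], [0, 2.69], [-3.02, 3.02]. Speed limits (rad/s): [2.22, 2.22, 2.79, 3.14, 3.14, 3.14].

## Interface

Orientations are given as [roll, pitch, yaw] about the fixed x, y, z axes, in that order (R = Rz(yaw) Ry(pitch) Rx(roll)).
In Python, from rig import sensors, grab_frame, camera_params, order gives the robot as it stands. The module is installed in compiled form; this text tells all that it offers.
- The arm moves only by the tool move_arm, never from a script. Its argument "motion" is a list of rows, each a list of 7 numbers: the turn, a rotation vector about the tool's x, y, z in fractions of the full range, 1 being pi/2 rad, then the shift along the tool's x, y, z in fractions of the full range, 1 being 0.4 m, then the finger opening in m, from 0 to 0.0854. A call has 1 to 8 rows; each row is the pose to reach, as a shift and turn from the pose commanded when the call began, along the tool's axes at that moment; what a row does not reach only later rows make up. A row lasts 1/8 s, in which the tool goes at most 62.5 mm and 10.7 degrees, less where a joint would pass 70% of its speed; a pose out of reach is approached as far as the arm can. No shift or turn number may pass 1 either way. A call with a gripper value outside its range is refused whole. The fingers move at their own pace and stop on an object; "grip_force" is the grip in N (left out, the last holds). Time passes only in rows, so rows that repeat a pose let the fingers close. It gives the time, the measured TCP pose, the force, the opening and the grip force at its end, in the units of the state.
- sensors.sense(): the state, without advancing time (a new reading comes with each control period).
- grab_frame(name): name is "scene" or "top" or "wrist"; returns (picture, depth): 400x640x3 uint8, red, green, blue; 400x640 float32, mm along the optical axis (not along the pixel's ray), 0 where there is no reading.
- camera_params(name): a dict with "camera_matrix" (3x3 intrinsics, pixels), "world_from_camera" (4x4, takes a point from camera to world coordinates). Camera axes: x right, y down, z forward; pixel columns grow to the right and rows downward; lengths in mm; the calibration is good to about 2 mm. The wrist camera is an equidistant fisheye: a pixel r from the principal point sees the ray r / f radians off the axis. A picture is of the moment at which its call begins: read the wrist's pose just before it. camera_params takes no time and is no camera call; for the wrist camera it gives the pose at the moment of the call.
- order.sign_off(): hands the job in; it is judged then, once.
The state is a dict: "clock": time; "qpos": joint angles; "qvel": joint speeds; "joint_efforts": joint torques, N m; "eef_pos": TCP position; "tcp_rot": TCP orientation; "contact_force": force on the tool from outside, world axes, zero at the start; "wrist_torque": the same for the moment, N m; "opening": opening from 0.0 (shut) to 1.0 (fully open); "grasp_force": force on a finger pad.
Only numpy, scipy, OpenCV 4.12 (cv2) and the standard library are available. Lean on these libraries where they do the work, as an engineer would, in place of code of your own. Each camera call takes 0.05 s, during which the arm holds its last target. There are 200 camera calls.

## Task

Swing the blue prop leg of the drainer stand out by pushing it, through its stiff last bit, until it is fully home against its hard stop, without forcing it. Then hang the green sieve on the stand by its broad rim, level, resting on both the steel arm and the blue leg; lower it on before letting go, and leave the other things on the ledge as they are.

Things in the scene. Friction and masses are not known exactly. Their poses are not given: they have to be found in the camera images.
- stand: Stainless folding drainer stand, fixed to the ledge. Origin on the ledge, midway between the fixed steel arm and the hinge of the blue leg; z up; the arms stick out in front, to local -x. A base plate 12 mm high lies behind (local x 8 to 58 mm, y -82 to 82 mm).
- steel_tip (a point): On the top face of the fixed steel arm, near its end. The arm is an upright gate frame 10 mm thick on the line local y = -62 mm of the stand, from x = 0 to x = -105 mm; this point is at x = -100 mm. Its top face is 92 mm above the ledge. Axes as stand.
- stand_hinge (a point): Point on the vertical hinge axis of the blue leg, 92 mm above the ledge, at local x = 0, y = +62 mm of the stand. The post is 12 mm thick and 98 mm high. Axes as stand. The clamp carrying the hinge and its hard stop is turned on the post by up to 0.12 rad either way, differently each time, so the direction of the leg at the stop is only roughly known.
- leg_tip (a point): On the top face of the blue prop leg, 100 mm from the hinge axis, 92 mm above the ledge; local x points along the leg away from the hinge. The leg is an upright gate frame 10 mm thick, 105 mm long from the axis: top rail 80 to 92 mm high, end post, lower rail 22 to 30 mm high, open between. It swings level; force on it must stay under 22 N.
- prop_leg (a joint): Free swing of the blue leg, rad: 0 folded (leg points about to the stand's -y), growing as it swings out, clockwise seen from above, to 1.45, where it meets the stiff catch. Starts at 0.12 to 0.5. Friction 0.12 N m (about 1.5 N pushed 80 mm from the hinge); it stays where it is left.
- prop_catch (a joint): Stiff last bit of the same swing, same axis, rad: 0 until the leg is pushed on past its free swing, 0.12 to 0.13 at the rigid hard stop (leg then about along the stand's -x). Turns only under 0.9 N m (about 11 N pushed 80 mm from the hinge, more if nearer), stays where it is left. The leg's whole angle is prop_leg + prop_catch.
- sieve: Green plastic sieve, about 110 g, standing on the ledge. Origin under its centre, z up. Round bowl, 100 mm across under the rim, 64 mm at its flat foot; broad flat rim 146 mm across, underside 45 mm and top 50 mm above the foot. A straight handle sticks out along local -x. Hung on the stand, the foot is 47 mm above the ledge and the bowl hangs between arm and leg.
- sieve_grip (a point): A grip point in the sieve's handle, 108 mm from the sieve's centre along local -x, 46 mm above the foot. The handle is 18 mm wide, 12 mm high and runs from 73 to 155 mm from the centre. Axes as sieve.
- bowls: Bystander: stack of two stainless bowls, 160 mm across, 68 mm high. Origin under its centre.
- flask: Bystander: orange food flask with a white screw lid, 90 mm across, 113 mm high. Origin under its centre.
- mug: Bystander: blue ceramic mug, 80 mm across, 90 mm high. Origin under its centre.
- mortar: Bystander: small wooden mortar 92 mm across, 70 mm high, with pestle to 110 mm. Origin under its centre.
- soap: Bystander: clear soap bottle, 60 mm across, 160 mm high. Origin under its centre.
- dish_brush: Bystander: brush with a wooden handle, about 200 mm long, lying on the ledge. Origin under its middle.
Not all that is in view belongs to the job. Of the things like the sieve, leave any that is pink or red; of the rest the larger one is meant.

How it is judged:
By the outcome, as a careful person would: the job done as asked, in the order asked, and still so for the second after the job is handed in, with the robot touching nothing.
It also fails if it takes over 72 s, if anything falls off the work surface, if the arm or the gripper's body presses on something with over 40 N, if the wrist force passes 120 N, or if a joint passes its speed limit or range.

## Working session

There is one attempt and no reset: what is moved stays moved. The work goes in short steps, Python scripts to look and compute and a tool call to move; the robot and the scene stay as the last step left them, time stands still between calls to the robot, and variables do not carry over. Pictures are saved under pics/ and viewed, at most 10 in all, crops included, and the job is handed in when it is done.

Besides the shell and the picture viewer there is one more tool, called after "Emit:" as a command line: name --pt "numbers of a row" for each row, then --argument value for the rest. move_arm: Moves the arm, as the interface text tells. Its arguments: {"type":"object","properties":{"motion":{"type":"array","items":{"type":"array","items":{"type":"number"}}},"grip_force":{"type":"number"}},"required":["motion"]}

```bash
mkdir -p pics; python3 - <<'E'
from rig import *
import cv2,numpy as np,pickle
s=sensors.sense();print(s)
for n in ("scene","top"):
    p,d=grab_frame(n);c=camera_params(n);pickle.dump((p,d,c),open(f"{n}0.pkl","wb"))
    cv2.imwrite(f"pics/{n}0.png",p[:,:,::-1]);print(n,c)
E
```

```text
{'clock': 0.0, 'qpos': array([ 1.14658720e+00,  3.53622524e-01,  1.63415703e+00, -2.40085577e-05,
        1.15522276e+00, -2.43148077e-03]), 'qvel': array([ 0.00221626, -0.00014062,  0.00048844,  0.00093958, -0.00010921,
       -0.00026633]), 'joint_efforts': array([ 6.05377465e-06, -6.05241108e+01, -3.42066765e+01,  4.01804550e-05,
        9.31218354e-03,  7.88691608e-06]), 'eef_pos': array([255.68499772, 569.76344388, 230.56789921]), 'tcp_rot': array([-3.14018294e+00,  1.85237578e-05,  2.71982473e+00]), 'contact_force': array([-0.64787705, -0.07606265, -0.07093588]), 'wrist_torque': array([-0.02636679,  0.04175749, -0.02756094]), 'grasp_force': 0.0, 'opening': 1.0002931278824652}
scene {'camera_matrix': array([[409.37345711,   0.        , 317.67011608],
       [  0.        , 409.37345711, 195.24854521],
       [  0.        ,   0.        ,   1.        ]]), 'world_from_camera': array([[-6.00445980e-01,  5.49956649e-01, -5.80527614e-01,
         1.28254343e+03],
       [ 7.99656708e-01,  4.16311759e-01, -4.32705059e-01,
         5.29593717e+02],
       [ 3.71144816e-03, -7.24038814e-01, -6.89749245e-01,
         9.99254135e+02],
       [ 0.00000000e+00,  0.00000000e+00,  0.00000000e+00,
         1.00000000e+00]])}
top {'camera_matrix': array([[503.28848627,   0.        , 325.06825752],
       [  0.        , 503.28848627, 195.93773478],
       [  0.        ,   0.        ,   1.        ]]), 'world_from_camera': array([[-2.55998667e-03, -9.95148888e-01,  9.83470240e-02,
         3.66042110e+02],
       [-9.99980219e-01,  3.11257493e-03,  5.46574191e-03,
        -2.82241094e+01],
       [-5.74533947e-03, -9.83310863e-02, -9.95137171e-01,
         1.75136229e+03],
       [ 0.00000000e+00,  0.00000000e+00,  0.00000000e+00,
         1.00000000e+00]])}
```

View pics/scene0.png

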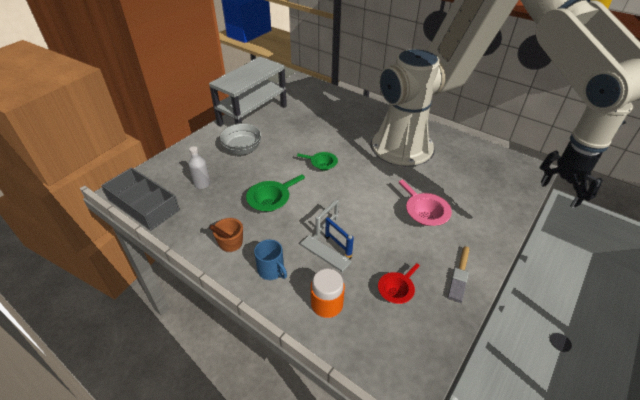

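View pics/top0.png

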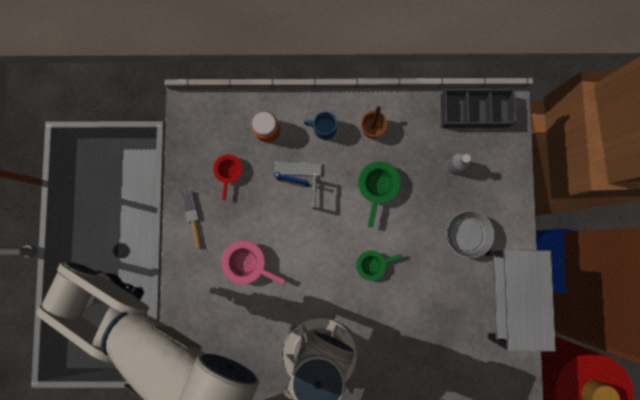

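The top view shows world +x up and +y left. The stand is at about (300,180): plate behind at (298,168), steel arm on the right at (317,195), and blue leg from its hinge (277,176) to its tip (309,184). The large green sieve is at (379,184) with its handle tip at (372,224). The small green one at (371,265) and the pink and red ones are to be left.

```bash
cat > h.py <<'E'
import numpy as np,cv2
from scipy.spatial.transform import Rotation as R
def rays(c,uv,fish=False):
    K=c["camera_matrix"];T=c["world_from_camera"];uv=np.atleast_2d(uv).astype(float)
    q=(uv-K[:2,2])/[K[0,0],K[1,1]]
    if fish:
        r=np.linalg.norm(q,axis=1,keepdims=True)+1e-12
        d=np.hstack([q/r*np.sin(r),np.cos(r)])
    else: d=np.hstack([q,np.ones((len(q),1))])
    return T[:3,3],d@T[:3,:3].T
def onplane(c,uv,z,fish=False):
    o,d=rays(c,uv,fish); return o+d*((z-o[2])/d[:,2])[:,None]
def project(c,P,fish=False):
    K=c["camera_matrix"];T=c["world_from_camera"]
    p=(np.atleast_2d(P)-T[:3,3])@T[:3,:3]
    if fish:
        r=np.hypot(p[:,0],p[:,1])+1e-12;th=np.arctan2(r,p[:,2]);q=p[:,:2]/r[:,None]*th[:,None]
    else: q=p[:,:2]/p[:,2:]
    return q*[K[0,0],K[1,1]]+K[:2,2]
def cloud(c,d):  # pinhole depth -> world
    v,u=np.mgrid[:d.shape[0],:d.shape[1]];o,r=rays(c,np.c_[u.ravel(),v.ravel()])
    return (o+r*d.reshape(-1,1)).reshape(*d.shape,3)
def mask(p,lo,hi):
    return cv2.inRange(cv2.cvtColor(p,cv2.COLOR_RGB2HSV),lo,hi)
GREEN=((45,120,40),(80,255,255));BLUE=((108,120,40),(128,255,255))
E
python3 - <<'E'
import pickle;from h import *
np.set_printoptions(precision=1,suppress=True)
for n,boxs in (("top",((355,410,155,235),(270,315,165,195))),("scene",((240,310,170,215),(318,358,212,260)))):
    p,d,c=pickle.load(open(n+"0.pkl","rb"));X=cloud(c,d)
    for col,b in zip((GREEN,BLUE),boxs):
        m=mask(p,*col);k=np.zeros_like(m);k[b[2]:b[3],b[0]:b[1]]=1;m=m*k
        P=X[m>0];P=P[(P[:,2]>-20)&(P[:,2]<130)];print(n,len(P),P.min(0),P.max(0),np.percentile(P,[5,50,95],axis=0).ravel())
        if col is GREEN:
            q=P[(P[:,2]>38)]; 
            # rim circle: r fit
            ctr=None
            from scipy.optimize import least_squares
            c0=np.median(q,0)[:2]
            f=least_squares(lambda a:np.clip(np.abs(np.hypot(*(q[:,:2]-a).T)-62)-11,0,20),c0);a=f.x
            far=q[np.hypot(*(q[:,:2]-a).T)>85];print("ctr",a,"handle",far.mean(0),np.degrees(np.arctan2(*(far.mean(0)[:2]-a)[::-1])),len(far))
        else:
            q=P[(P[:,2]>75)];mu=q.mean(0);u=np.linalg.svd(q[:,:2]-mu[:2])[2][0];t=(q[:,:2]-mu[:2])@u;print("leg",mu,u,mu[:2]+u*t.min(),mu[:2]+u*t.max())
p,d,c=pickle.load(open("top0.pkl","rb"));X=cloud(c,d)
m=X[150:215,265:335];z=m[...,2]
for lo,hi in((5,25),(70,110)):
    q=m[(z>lo)&(z<hi)];print(lo,len(q),q.min(0),q.max(0)); 
    (cx,cy),wh,an=cv2.minAreaRect(q[:,:2].astype(np.float32));print(cx,cy,wh,an)
E
```

```text
top 1297 [ 431.7 -274.6   -8.4] [ 651.4 -133.9   64.5] [ 485.9 -261.     1.7  576.8 -207.5   47.1  639.1 -144.9   55.9]
ctr [ 578.6 -201.8] handle [ 464.1 -176.3   51.1] 167.43922495887415 76
top 119 [575.7  41.    0.9] [601.4 143.9 100.6] [579.5  47.1  24.4 590.4  90.9  85.7 599.6 133.4  95.2]
leg [589.9  89.4  90.1] [-0.2 -1. ] [601.  139.1] [579.1  40.6]
scene 1096 [ 434.4 -274.5   -2.4] [ 656.7 -130.2   55.1] [ 481.1 -259.7    3.4  564.6 -212.5   47.1  642.5 -145.3   52.2]
ctr [ 582.1 -200.2] handle [ 467.3 -175.2   49.6] 167.73640731268287 75
scene 272 [505.7  -1.6  -1.5] [616.5 151.3  97. ] [582.2  44.1  26.2 597.6 104.4  70.1 614.9 150.   92.8]
leg [597.6  99.5  89.1] [0.3 1. ] [581.8  41.1] [611.5 150.6]
5 946 [475.6 -50.1   5. ] [701.3 192.   24.8]
588.4329833984375 71.02227783203125 (242.10708618164062, 225.552001953125) 89.92928314208984
70 231 [494.4  11.1  73.7] [614.6 147.5 101.4]
581.4227294921875 59.47300720214844 (173.91180419921875, 86.7468032836914) 50.8387451171875
```

```bash
cat >> h.py <<'E'
def goto(x,y,z,yaw,s=None):
    """shift (m) and turn in present tool axes to reach a tool-down pose"""
    from rig import sensors
    s=s or sensors.sense();Rc=R.from_euler("xyz",s["tcp_rot"]);Rt=R.from_euler("xyz",[np.pi,0,yaw])
    print("turn",(Rc.inv()*Rt).as_rotvec().round(4),"shift",(Rc.inv().apply(np.array([x,y,z])-s["eef_pos"])/1000).round(4))
E
python3 -c "
from h import *
goto(480,60,360,np.pi)"
```

```text
turn [-1.300e-03 -3.000e-04 -4.218e-01] shift [-0.4134 -0.3735 -0.1289]
```

The manual's scale: shifts go in shares of 0.4 m and turns go in shares of pi/2 rad. Converting my numbers, -0.37 m / 0.4 = -0.925, -0.335 m / 0.4 = -0.8375, -0.42 rad / 1.5708 = -0.2674.

Emit:
move_arm --pt "0 0 -0.0955 -0.15 -0.125 -0.075 0.0" --pt "0 0 -0.191 -0.275 -0.25 -0.125 0.0" --pt "0 0 -0.2674 -0.4 -0.35 -0.2 0.0" --pt "0 0 -0.2674 -0.5 -0.45 -0.25 0.0" --pt "0 0 -0.2674 -0.625 -0.55 -0.3225 0.0" --pt "0 0 -0.2674 -0.725 -0.65 -0.3225 0.0" --pt "0 0 -0.2674 -0.825 -0.75 -0.3225 0.0" --pt "0 0 -0.2674 -0.925 -0.8375 -0.3225 0.0"

```text
clock: 1.1
eef_pos: [448.2, 130.7, 360.1]
tcp_rot: [3.141, 0.001, 3.14]
contact_force: [-0.1, 0.2, 0.1]
opening: -0.003
grasp_force: 0.0
```

```bash
python3 - <<'E'
from rig import *
import cv2,pickle
from h import *
goto(480,60,360,np.pi)
s=sensors.sense();print(s["clock"],s["eef_pos"],s["tcp_rot"],s["qpos"])
c=camera_params("wrist");p,d=grab_frame("wrist");pickle.dump((p,d,c),open("w1.pkl","wb"))
cv2.imwrite("pics/w1.png",p[:,:,::-1]);print(c)
E
```

```text
turn [ 0.0003  0.0008 -0.0016] shift [-0.0319 -0.0706  0.0001]
1.1 [448.19518405 130.67740435 360.13586233] [3.14128160e+00 8.39227842e-04 3.14003551e+00] [ 2.80438261e-01 -8.87344981e-03  1.78751749e+00  6.66811033e-05
  1.36205598e+00 -1.28881484e+00]
{'camera_matrix': array([[309.70691629,   0.        , 322.20132989],
       [  0.        , 309.70691629, 198.85800584],
       [  0.        ,   0.        ,   1.        ]]), 'world_from_camera': array([[ 1.28316759e-03,  9.49786522e-01,  3.12896016e-01,
         3.66627220e+02],
       [ 9.99999040e-01, -1.38256553e-03,  9.58009942e-05,
         1.30706237e+02],
       [ 5.23589739e-04,  3.12895593e-01, -9.49787384e-01,
         5.00681037e+02],
       [ 0.00000000e+00,  0.00000000e+00,  0.00000000e+00,
         1.00000000e+00]])}
```

View pics/w1.png

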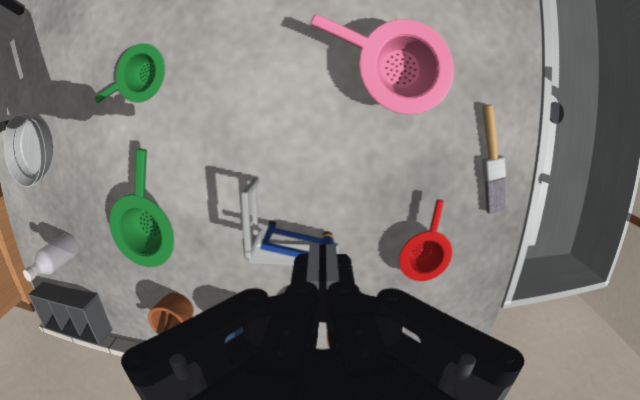

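The wrist view has +y to the right and +x down. Blue leg runs from about (330,238) at the hinge to (265,235), and the steel arm is at (250,215). The fingers hide the hinge, so I'm moving forward.

Converted, -0.172 m / 0.4 = -0.43, -0.16 m / 0.4 = -0.4.

Emit:
move_arm --pt "0 0 0 -0.1375 -0.05 0.05 0.0" --pt "0 0 0 -0.275 -0.1 0.1 0.0" --pt "0 0 0 -0.4 -0.175 0.15 0.0" --pt "0 0 0 -0.43 -0.175 0.15 0.0" --pt "0 0 0 -0.43 -0.175 0.15 0.0"

```text
clock: 1.78
eef_pos: [619.7, 62.4, 299.2]
tcp_rot: [3.141, -0.001, 3.139]
contact_force: [-0.9, 0.0, -0.5]
opening: 0.006
grasp_force: 0.0
```

```bash
python3 - <<'E'
from rig import *
import cv2,pickle
from h import *
s=sensors.sense();print(s["clock"],s["eef_pos"],s["tcp_rot"],s["qvel"].round(4))
c=camera_params("wrist");p,d=grab_frame("wrist");pickle.dump((p,d,c),open("w2.pkl","wb"))
cv2.imwrite("pics/w2.png",cv2.resize(p[40:290,90:490,::-1],None,fx=2,fy=2,interpolation=cv2.INTER_CUBIC))
print((d>0).mean())
E
```

```text
1.775 [619.6500154   62.44231843 299.17713757] [ 3.14132025e+00 -1.42427057e-03  3.13915295e+00] [ 0.0164 -0.0392  0.0232  0.0009  0.0057  0.0004]
0.9959296875
```

View pics/w2.png

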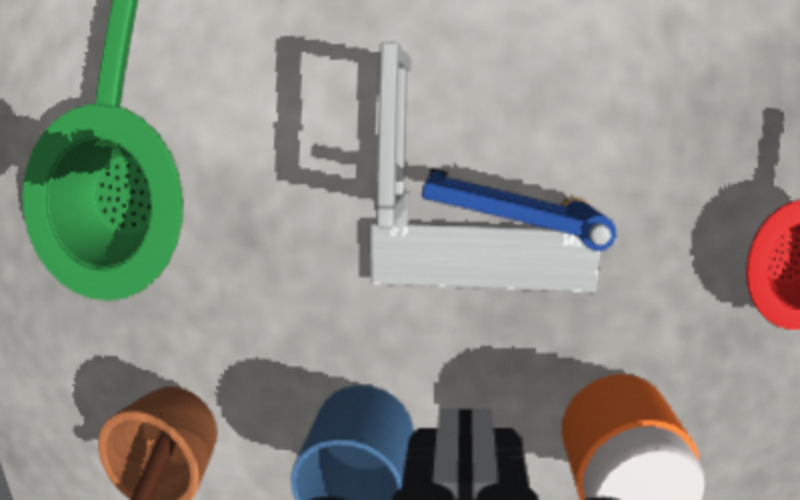

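The wrist crop (twice the size, offset 90,40) shows the steel arm's top from its end (389,44) to (386,222). The leg runs from the hinge post top (600,234) to its tip (426,190), and the plate corners are (372,283) and (597,291). The sieve rim is centred near (104,202).

```bash
python3 - <<'E'
import pickle;from h import *
from scipy.optimize import least_squares
np.set_printoptions(precision=1,suppress=True)
p,d,c=pickle.load(open("w2.pkl","rb"))
px=lambda a:np.array(a)/2+[90,40]
A=onplane(c,px([[389,44],[386,222]]),92,True);H=onplane(c,px([[600,234]]),98,True)[0]
L=onplane(c,px([[424,188]]),92,True)[0];B=onplane(c,px([[373,283],[597,291],[374,227]]),12,True)
print("arm",A,"hinge",H,"tip",L,np.linalg.norm((L-H)[:2]));print("plate",B)
u=(A[0]-A[1])[:2];print("arm dir",np.degrees(np.arctan2(u[1],u[0])),np.hypot(*u));v=(B[1]-B[0])[:2];print("plate dir",np.degrees(np.arctan2(v[1],v[0])),np.hypot(*v))
w=(L-H)[:2];print("leg dir",np.degrees(np.arctan2(w[1],w[0])))
m=mask(p,*GREEN);m[:,:90]=0;m[:,190:]=0;m[:80]=0
cn=max(cv2.findContours(m,0,1)[0],key=cv2.contourArea).reshape(-1,2)
P=onplane(c,cn,50,True)[:,:2]
f=least_squares(lambda a:np.hypot(*(P-a[:2]).T)-a[2],[580,-200,73],loss="soft_l1",f_scale=1);print("rim",f.x)
m=mask(p,*GREEN);m[85:]=0;m[:,:120]=0;m[:,200:]=0
v,u=np.nonzero(m);Q=onplane(c,np.c_[u,v],52,True)[:,:2];Q=Q[np.hypot(*(Q-f.x[:2]).T)>78]
e=Q.mean(0)-f.x[:2];print("handle",np.degrees(np.arctan2(e[1],e[0])),np.hypot(*(Q-f.x[:2]).T).max(),len(Q))
E
```

```text
arm [[493.6  21.3  92. ]
 [594.8  17.9  92. ]] hinge [600.4 139.6  98. ] tip [575.5  39.9  92. ] 102.73976670400555
plate [[652.   -3.3  12. ]
 [658.1 159.   12. ]
 [611.1  -1.   12. ]]
arm dir 178.08675880920046 101.2004854147446
plate dir 87.81746165018666 162.44164672507728
leg dir -103.99453221203338
rim [ 578.6 -200.9   71. ]
handle 166.66479746754996 151.6918368196985 601
```

Converted, 0.234 m / 0.4 = 0.585, 0.21 m / 0.4 = 0.525.

Emit:
move_arm --pt "0 0 0 0.03 -0.0125 0.125 0.0" --pt "0 0 0 0.03 -0.0125 0.275 0.0" --pt "0 0 0 0.03 -0.0125 0.425 0.0" --pt "0 0 0 0.03 -0.0125 0.525 0.0" --pt "0 0 0 0.03 -0.0125 0.585 0.0" --pt "0 0 0 0.03 -0.0125 0.585 0.0"

```text
clock: 2.58
eef_pos: [605.8, 58.1, 65.2]
tcp_rot: [-3.141, -0.003, 3.141]
contact_force: [-0.4, -0.4, 0.8]
opening: 0.004
grasp_force: 0.0
```

```bash
cat > path.py <<'E'
from h import *
from rig import sensors
s=sensors.sense();print(s["clock"],s["eef_pos"].round(1),s["contact_force"].round(1))
H=np.array([600.3,140.3]);t=s["eef_pos"];r=80
for a in np.radians(list(range(-104,-180,-8))+[-172,-176,-180,-182,-184,-188]):
    e=np.array([np.cos(a),np.sin(a)]);n=np.array([-e[1],e[0]])
    P=H+r*e+n*(5+11*abs(n[0])+14.5*abs(n[1]));print(round(np.degrees(a)),P.round(1),"shift",(-(P-t[:2])[0]/1000).round(4),((P-t[:2])[1]/1000).round(4))
E
python3 path.py
```

```text
2.575 [605.8  58.1  65.2] [-0.4 -0.4  0.8]
-104 [599.6  58. ] shift 0.0062 -0.0001
-112 [589.5  58.4] shift 0.0163 0.0003
-120 [579.2  60.1] shift 0.0266 0.002
-128 [568.9  63.3] shift 0.0369 0.0052
-136 [558.8  68.1] shift 0.047 0.01
-144 [549.2  74.5] shift 0.0565 0.0164
-152 [540.4  82.5] shift 0.0653 0.0243
-160 [532.8  91.9] shift 0.073 0.0338
-168 [526.5 102.7] shift 0.0792 0.0445
-176 [521.9 114.5] shift 0.0838 0.0564
-172 [524.  108.5] shift 0.0818 0.0503
-176 [521.9 114.5] shift 0.0838 0.0564
-180 [520.3 120.8] shift 0.0855 0.0627
-182 [519.7 123.2] shift 0.0861 0.0651
-184 [519.1 125.7] shift 0.0867 0.0676
-188 [518.2 130.7] shift 0.0876 0.0726
```

Converted, 0.071 m / 0.4 = 0.1775, 0.047 m / 0.4 = 0.1175.

Emit:
move_arm --pt "0 0 0 0.015 0 0 0.0" --pt "0 0 0 0.04 0 0 0.0" --pt "0 0 0 0.0675 0.005 0 0.0" --pt "0 0 0 0.0925 0.0125 0 0.0" --pt "0 0 0 0.1175 0.025 0 0.0" --pt "0 0 0 0.14 0.04 0 0.0" --pt "0 0 0 0.1625 0.06 0 0.0" --pt "0 0 0 0.1775 0.075 0 0.0"

```text
clock: 3.58
eef_pos: [535.9, 87.9, 65.6]
tcp_rot: [-3.141, -0.001, 3.14]
contact_force: [1.7, -0.9, 0.4]
opening: -0.002
grasp_force: 0.8
```

```bash
python3 path.py|head -1;python3 path.py|tail -8
```

```text
3.575 [535.9  87.9  65.6] [ 1.7 -0.9  0.4]
-168 [526.5 102.7] shift 0.0094 0.0147
-176 [521.9 114.5] shift 0.014 0.0266
-172 [524.  108.5] shift 0.0119 0.0205
-176 [521.9 114.5] shift 0.014 0.0266
-180 [520.3 120.8] shift 0.0156 0.0329
-182 [519.7 123.2] shift 0.0163 0.0353
-184 [519.1 125.7] shift 0.0168 0.0378
-188 [518.2 130.7] shift 0.0177 0.0428
```

Converted, 0.014 m / 0.4 = 0.035, 0.002 m / 0.4 = 0.005.

Emit:
move_arm --pt "0 0 0 0.005 0.005 0 0.0" --pt "0 0 0 0.01 0.0125 0 0.0" --pt "0 0 0 0.015 0.02 0 0.0" --pt "0 0 0 0.02 0.0275 0 0.0" --pt "0 0 0 0.0238 0.035 0 0.0"

```text
clock: 4.2
eef_pos: [527.1, 101.5, 65.7]
tcp_rot: [-3.142, -0.0, 3.14]
contact_force: [1.1, -1.4, -0.5]
opening: 0.001
grasp_force: 0.7
```

Emit:
move_arm --pt "0 0 0 0.0025 0.0038 0 0.0" --pt "0 0 0 0.005 0.0075 0 0.0" --pt "0 0 0 0.0063 0.0113 0 0.0" --pt "0 0 0 0.0075 0.015 0 0.0"

```text
clock: 4.7
eef_pos: [524.2, 107.5, 65.7]
tcp_rot: [-3.142, -0.0, 3.14]
contact_force: [1.7, -0.5, -0.3]
opening: 0.003
grasp_force: 0.7
```

Converted, 0.006 m / 0.4 = 0.015, 0.003 m / 0.4 = 0.0075.

Emit:
move_arm --pt "0 0 0 0.0013 0.0038 0 0.0" --pt "0 0 0 0.0025 0.0075 0 0.0" --pt "0 0 0 0.0038 0.0113 0 0.0" --pt "0 0 0 0.005 0.015 0 0.0"

```text
clock: 5.2
eef_pos: [522.5, 113.3, 65.8]
tcp_rot: [-3.141, 0.0, 3.14]
contact_force: [3.8, -2.3, -1.5]
opening: 0.004
grasp_force: 2.3
```

Converted, 0.002 m / 0.4 = 0.005, 0.001 m / 0.4 = 0.0025.

Emit:
move_arm --pt "0 0 0 0 0.0025 0 0.0" --pt "0 0 0 0.0008 0.005 0 0.0"

```text
clock: 5.45
eef_pos: [522.3, 114.9, 65.7]
tcp_rot: [-3.141, 0.001, 3.14]
contact_force: [3.8, -8.0, -0.7]
opening: -0.005
grasp_force: 3.9
```

```bash
python3 - <<'E'
from rig import *
import cv2,pickle
from h import *
s=sensors.sense();print(s["clock"],s["eef_pos"].round(2),s["contact_force"].round(1))
c=camera_params("wrist");p,d=grab_frame("wrist")
q,d2=grab_frame("scene");pickle.dump((p,d,c,q,d2,camera_params("scene")),open("w3.pkl","wb"))
a=cv2.resize(p[100:300,200:480],None,fx=2,fy=2);b=cv2.resize(q[160:280,270:400],None,fx=3,fy=3)
cv2.imwrite("pics/w3.png",np.vstack([a[:300],np.pad(b[60:300],((0,0),(0,170),(0,0)))])[:,:,::-1])
E
```

```text
5.45 [522.31 114.86  65.75] [ 3.8 -8.  -0.7]
```

View pics/w3.png

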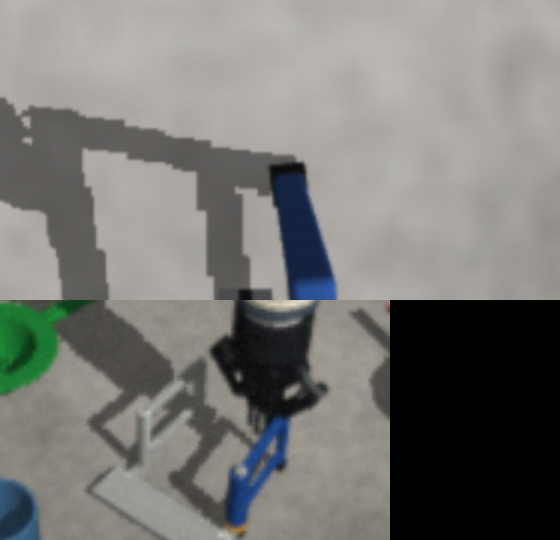

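The view confirms it: the fingers sit inside the blue leg at about (250,295), and the leg (290,170)-(315,290) is almost straight out, where the force rises at the catch.

Converted, 0.002 m / 0.4 = 0.005, 0.0014 m / 0.4 = 0.0035.

Emit:
move_arm --pt "0 0 0 0.0005 0.0018 0 0.0" --pt "0 0 0 0.001 0.0035 0 0.0" --pt "0 0 0 0.0013 0.005 0 0.0"

```text
clock: 5.92
eef_pos: [522.1, 116.4, 65.7]
tcp_rot: [-3.14, 0.001, 3.141]
contact_force: [4.5, -10.1, -1.1]
opening: -0.001
grasp_force: 5.1
```

Converted, 0.002 m / 0.4 = 0.005, 0.0014 m / 0.4 = 0.0035.

Emit:
move_arm --pt "0 0 0 0.0005 0.0018 0 0.0" --pt "0 0 0 0.0008 0.0035 0 0.0" --pt "0 0 0 0.001 0.005 0 0.0"

```text
clock: 6.3
eef_pos: [521.8, 118.4, 65.7]
tcp_rot: [-3.14, 0.001, 3.14]
contact_force: [6.1, -10.5, -2.2]
opening: -0.003
grasp_force: 5.1
```

Converted, 0.0014 m / 0.4 = 0.0035, 0.0007 m / 0.4 = 0.0018.

Emit:
move_arm --pt "0 0 0 0.0003 0.0018 0 0.0" --pt "0 0 0 0.0005 0.0035 0 0.0"

```text
clock: 6.55
eef_pos: [521.7, 119.8, 65.7]
tcp_rot: [-3.14, 0.001, 3.14]
contact_force: [5.5, -9.9, -3.6]
opening: 0.0
grasp_force: 5.1
```

Converted, 0.0014 m / 0.4 = 0.0035, 0.0007 m / 0.4 = 0.0018.

Emit:
move_arm --pt "0 0 0 0 0.0018 0 0.0" --pt "0 0 0 0 0.0035 0 0.0"

```text
clock: 6.8
eef_pos: [521.6, 121.1, 65.7]
tcp_rot: [-3.14, 0.001, 3.14]
contact_force: [5.3, -10.6, -2.7]
opening: 0.0
grasp_force: 5.2
```

Converted, 0.0014 m / 0.4 = 0.0035, 0.0007 m / 0.4 = 0.0018.

Emit:
move_arm --pt "0 0 0 0 0.0018 0 0.0" --pt "0 0 0 0 0.0035 0 0.0"

```text
clock: 7.05
eef_pos: [521.5, 122.5, 65.6]
tcp_rot: [-3.14, 0.001, 3.14]
contact_force: [5.3, -11.1, -2.1]
opening: -0.0
grasp_force: 5.2
```

Converted, 0.001 m / 0.4 = 0.0025, 0.0005 m / 0.4 = 0.0013.

Emit:
move_arm --pt "0 0 0 0 0.0013 0 0.0" --pt "0 0 0 0 0.0025 0 0.0"

```text
clock: 7.3
eef_pos: [521.4, 123.4, 65.6]
tcp_rot: [-3.14, 0.001, 3.14]
contact_force: [4.0, -11.1, -2.7]
opening: 0.001
grasp_force: 5.3
```

Converted, 0.0007 m / 0.4 = 0.0018, 0.0004 m / 0.4 = 0.001.

Emit:
move_arm --pt "0 0 0 0 0.001 0 0.0" --pt "0 0 0 0 0.0018 0 0.0"

```text
clock: 7.55
eef_pos: [521.4, 124.1, 65.6]
tcp_rot: [-3.14, 0.001, 3.14]
contact_force: [5.0, -10.5, -3.1]
opening: 0.0
grasp_force: 5.3
```

Converted, 0.0007 m / 0.4 = 0.0018, 0.0004 m / 0.4 = 0.001.

Emit:
move_arm --pt "0 0 0 0 0.001 0 0.0" --pt "0 0 0 0 0.0018 0 0.0"

```text
clock: 7.8
eef_pos: [521.4, 124.8, 65.6]
tcp_rot: [-3.14, 0.001, 3.14]
contact_force: [5.5, -10.7, -2.7]
opening: 0.001
grasp_force: 5.4
```

Converted, 0.0006 m / 0.4 = 0.0015, 0.0003 m / 0.4 = 0.0008.

Emit:
move_arm --pt "0 0 0 0 0.0008 0 0.0" --pt "0 0 0 0 0.0015 0 0.0"

```text
clock: 8.05
eef_pos: [521.3, 125.3, 65.6]
tcp_rot: [-3.14, 0.001, 3.14]
contact_force: [4.6, -11.2, -2.1]
opening: -0.004
grasp_force: 5.5
```

Converted, 0.0006 m / 0.4 = 0.0015, 0.0003 m / 0.4 = 0.0008.

Emit:
move_arm --pt "0 0 0 0 0.0008 0 0.0" --pt "0 0 0 0 0.0015 0 0.0"

```text
clock: 8.3
eef_pos: [521.3, 125.9, 65.6]
tcp_rot: [-3.14, 0.001, 3.14]
contact_force: [4.9, -11.3, -2.7]
opening: -0.003
grasp_force: 5.6
```

Converted, 0.0006 m / 0.4 = 0.0015, 0.0003 m / 0.4 = 0.0008.

Emit:
move_arm --pt "0 0 0 0 0.0008 0 0.0" --pt "0 0 0 0 0.0015 0 0.0"

```text
clock: 8.55
eef_pos: [521.3, 126.5, 65.6]
tcp_rot: [-3.14, 0.001, 3.14]
contact_force: [4.6, -11.0, -1.8]
opening: 0.001
grasp_force: 5.7
```

Converted, 0.0006 m / 0.4 = 0.0015, 0.0003 m / 0.4 = 0.0008.

Emit:
move_arm --pt "0 0 0 0 0.0008 0 0.0" --pt "0 0 0 0 0.0015 0 0.0"

```text
clock: 8.8
eef_pos: [521.2, 126.9, 65.5]
tcp_rot: [-3.139, 0.0, 3.14]
contact_force: [4.7, -12.6, -2.5]
opening: -0.001
grasp_force: 6.2
```

Converted, 0.0006 m / 0.4 = 0.0015, 0.0003 m / 0.4 = 0.0008.

Emit:
move_arm --pt "0 0 0 0 0.0008 0 0.0" --pt "0 0 0 0 0.0015 0 0.0"

```text
clock: 9.05
eef_pos: [521.2, 127.4, 65.5]
tcp_rot: [-3.139, 0.0, 3.14]
contact_force: [4.7, -14.2, -2.9]
opening: -0.001
grasp_force: 6.6
```

Converted, 0.0006 m / 0.4 = 0.0015, 0.0003 m / 0.4 = 0.0008.

Emit:
move_arm --pt "0 0 0 0 0.0008 0 0.0" --pt "0 0 0 0 0.0015 0 0.0" --pt "0 0 0 0 0.0015 0 0.0"

```text
clock: 9.43
eef_pos: [521.2, 127.8, 65.5]
tcp_rot: [-3.139, 0.0, 3.141]
contact_force: [3.6, -14.2, -3.1]
opening: 0.003
grasp_force: 6.9
```

Converted, 0.0006 m / 0.4 = 0.0015, 0.0003 m / 0.4 = 0.0008.

Emit:
move_arm --pt "0 0 0 0 0.0008 0 0.0" --pt "0 0 0 0 0.0015 0 0.0" --pt "0 0 0 0 0.0015 0 0.0"

```text
clock: 9.8
eef_pos: [521.2, 128.3, 65.5]
tcp_rot: [-3.139, 0.0, 3.141]
contact_force: [5.9, -15.7, -2.7]
opening: -0.003
grasp_force: 7.4
```

The force now rises steadily with no further travel, after about 11.5 mm of catch travel at r≈91 mm (≈0.125 rad). The leg is home, so I'm backing off and looking.

Converted, -0.234 m / 0.4 = -0.585, -0.2 m / 0.4 = -0.5.

Emit:
move_arm --pt "0 0 0 0 -0.025 0 0.0" --pt "0 0 0 0 -0.075 0 0.0" --pt "0 0 0 0 -0.1 -0.075 0.0" --pt "0 0 0 -0.05 -0.125 -0.225 0.0" --pt "0 0 0 -0.125 -0.15 -0.375 0.0" --pt "0 0 0 -0.225 -0.165 -0.5 0.0" --pt "0 0 0 -0.245 -0.165 -0.585 0.0" --pt "0 0 0 -0.245 -0.165 -0.585 0.0"

```text
clock: 10.8
eef_pos: [620.9, 63.4, 303.2]
tcp_rot: [3.141, 0.006, 3.139]
contact_force: [0.1, -1.2, -0.5]
opening: -0.003
grasp_force: 0.0
```

```bash
python3 - <<'E'
from rig import *
import cv2,pickle
from h import *
s=sensors.sense();print(s["clock"],s["eef_pos"],s["tcp_rot"],s["qvel"].round(4),s["contact_force"])
c=camera_params("wrist");p,d=grab_frame("wrist");pickle.dump((p,d,c),open("w4.pkl","wb"))
cv2.imwrite("pics/w4.png",cv2.resize(p[40:290,90:490,::-1],None,fx=2,fy=2,interpolation=cv2.INTER_CUBIC))
E
```

```text
10.8 [620.94216051  63.44049892 303.18043547] [3.14062358 0.00569743 3.13915735] [ 0.0072  0.0229  0.0933  0.0011 -0.0304  0.0051] [ 0.07103218 -1.18692313 -0.49439945]
```

View pics/w4.png

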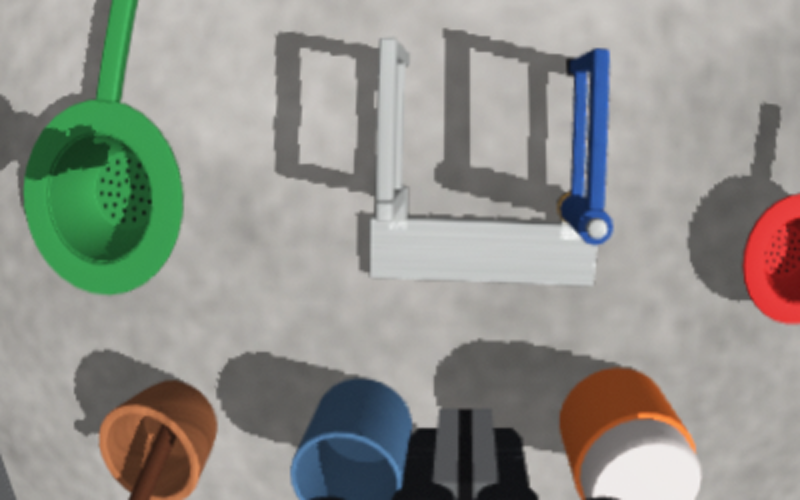

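In the crop, the leg now runs parallel to the steel arm, from the hinge post top (597,229) to its end (601,50). The steel arm's end is at (388,40) and its rear at (385,219). The sieve is unmoved at (104,197).

```bash
python3 - <<'E'
import pickle;from h import *
from rig import *
from scipy.optimize import least_squares
np.set_printoptions(precision=1,suppress=True)
s=sensors.sense();print(s["eef_pos"],s["qvel"].round(3))
c=camera_params("wrist");p2,d2=grab_frame("wrist");pickle.dump((p2,d2,c),open("w5.pkl","wb"))
def sieve(p,c):
    m=mask(p,*GREEN);m[:,:90]=0;m[:,190:]=0;m[:78]=0
    cn=max(cv2.findContours(m,0,1)[0],key=cv2.contourArea).reshape(-1,2)
    P=onplane(c,cn,50,True)[:,:2]
    f=least_squares(lambda a:np.hypot(*(P-a[:2]).T)-a[2],[580,-200,73],loss="soft_l1",f_scale=1).x
    m=mask(p,*GREEN);m[85:]=0;m[:,:120]=0;m[:,200:]=0
    v,u=np.nonzero(m);Q=onplane(c,np.c_[u,v],52,True)[:,:2];Q=Q[np.hypot(*(Q-f[:2]).T)>78]
    e=Q.mean(0)-f[:2];print("rim",f,"handle",np.degrees(np.arctan2(e[1],e[0])),Q.mean(0))
for n in("w2","w4","w5"):
    p,d,c=pickle.load(open(n+".pkl","rb"));sieve(p,c)
    if n=="w2":continue
    px=lambda a:np.array(a)/2+[90,40]
    A=onplane(c,px([[388,40],[385,219]]),92,True);L=onplane(c,px([[601,50]]),92,True);H=onplane(c,px([[597,229]]),98,True)
    print("arm",A[:,:2].ravel(),"leg end",L[0,:2],"hinge",H[0,:2])
    # centre lines of the tops by row: bright blue and bright steel
    hsv=cv2.cvtColor(p,cv2.COLOR_RGB2HSV)
    mb=(mask(p,*BLUE)>0)&(hsv[...,2]>0)
    for row in (75,90,105,120,135):
        b=np.nonzero(mb[row,370:400])[0]+370
        g=p[row,:,1].astype(int);st=np.nonzero((g[275:300]>170))[0]+275
        print(row,"blue",onplane(c,[[b.max()+.5,row]],92,True)[0,:2],"steel L/R",onplane(c,[[st.min()-.5,row],[st.max()+.5,row]],92,True)[:,:2].ravel())
E
```

```text
[619.2  63.5 300.7] [ 0.   0.   0.1 -0.  -0.   0. ]
rim [ 578.5 -200.8   71. ] handle 166.6625420632476 [ 465.4 -174. ]
rim [ 578.5 -200.9   71. ] handle 166.62391860149367 [ 466.5 -174.2]
arm [493.6  21.5 596.3  18.1] leg end [497.9 140.7] hinge [600.9 139.8]
75 blue [509.4 144.3] steel L/R [510.7  16.4 511.4  38.7]
90 blue [526.7 144.5] steel L/R [527.9  16.1 528.5  38.6]
105 blue [544.1 143.7] steel L/R [545.   15.9 545.5  38.5]
120 blue [561.4 144.2] steel L/R [562.1  14.4 562.6  38.2]
135 blue [578.9 143.7] steel L/R [579.4  13.9 579.8  38. ]
rim [ 578.4 -200.9   71. ] handle 166.56922261102088 [ 465.3 -173.9]
arm [491.3  21.7 593.4  18.3] leg end [495.6 140.2] hinge [597.9 139.2]
75 blue [506.9 144.9] steel L/R [508.3  16.6 509.   38.8]
90 blue [524.3 144. ] steel L/R [525.4  16.4 526.   38.7]
105 blue [541.5 144.3] steel L/R [542.4  15.  542.9  38.5]
120 blue [558.7 143.7] steel L/R [559.4  14.6 559.9  38.3]
135 blue [576.1 144.3] steel L/R [576.6  14.2 577.   38.1]
```

```bash
python3 - <<'E'
import pickle;from h import *
np.set_printoptions(precision=1,suppress=True)
p,d,c=pickle.load(open("w5.pkl","rb"));K=c["camera_matrix"];print(c["world_from_camera"][:3,3])
v,u=np.mgrid[:400,:640];o,r=rays(c,np.c_[u.ravel(),v.ravel()],True)
cz=r@c["world_from_camera"][:3,2];X=(o+r*(d.ravel()/cz)[:,None]).reshape(400,640,3)
for n,(a,b) in dict(floor=(330,105),floorL=(220,60),steel=(283,100),leg=(389,100),hinge=(388,154),rimL=(108,135),rimR=(175,135),rimT=(140,95),rimB=(143,180),handle=(147,70)).items():
    print(n,np.median(X[b-1:b+2,a-1:a+2].reshape(-1,3),0))
m=(mask(p,*GREEN)>0)&(u<200)&(u>85)&(v>60);Q=X[m];print(np.percentile(Q[:,2],[5,25,50,75,95,99]))
q=Q[(Q[:,2]>Q[:,2].max()-14)];print(q.min(0),q.max(0))
E
```

```text
[537.5  63.5 441.2]
floor [544.7  74.9  -1.7]
floorL [472.5 -83.3  -2.1]
steel [536.9  19.9  89.8]
leg [536.  139.4  89.6]
hinge [597.8 139.2  95.8]
rimL [ 565.7 -258.5   47.7]
rimR [ 575.1 -137.8   47.6]
rimT [ 513.5 -192.    48.1]
rimB [ 637.7 -201.5   47.7]
handle [ 479.7 -176.9   49.9]
[ 1.7 18.4 46.9 48.1 49.4 50.8]
[537.5  63.5 441.2] [537.5  63.5 441.2]
```

Converted, -0.24 m / 0.4 = -0.6, 0.145 m / 0.4 = 0.3625, 0.231 rad / 1.5708 = 0.1471.

Emit:
move_arm --pt "0 0 0.0318 0.0625 -0.1125 0.05 0.05" --pt "0 0 0.0637 0.125 -0.225 0.1 0.05" --pt "0 0 0.0955 0.2 -0.325 0.15 0.05" --pt "0 0 0.1273 0.275 -0.425 0.2 0.05" --pt "0 0 0.1471 0.325 -0.525 0.25 0.05" --pt "0 0 0.1471 0.3625 -0.6 0.25 0.05" --pt "0 0 0.1471 0.3625 -0.6 0.25 0.05" --pt "0 0 0.1471 0.3625 -0.6 0.25 0.05"

```text
clock: 11.9
eef_pos: [472.6, -175.1, 199.0]
tcp_rot: [3.141, -0.002, 2.908]
contact_force: [0.6, -0.4, 0.2]
opening: 0.585
grasp_force: 0.0
```

```bash
python3 - <<'E'
from rig import *
import cv2,pickle
from h import *
np.set_printoptions(precision=1,suppress=True)
s=sensors.sense();print(s["clock"],s["eef_pos"],s["tcp_rot"],s["qvel"].round(3),s["contact_force"])
c=camera_params("wrist");p,d=grab_frame("wrist");pickle.dump((p,d,c),open("w6.pkl","wb"))
cv2.imwrite("pics/w6.png",p[:,:,::-1])
m=mask(p,*GREEN);
v,u=np.nonzero(m);Q=onplane(c,np.c_[u,v],50,True)[:,:2]
# handle: pixels within the band, 80-155 from rough centre
e0=np.array([np.cos(2.908),np.sin(2.908)]);n0=np.array([-e0[1],e0[0]]);C=np.array([578.5,-201])
t=(Q-C)@e0;w=(Q-C)@n0
for a in range(80,160,10):
    k=(t>a-4)&(t<a+4)&(abs(w)<30)
    if k.sum(): print(a,k.sum(),w[k].min(),w[k].max(),(C+a*e0+n0*(w[k].min()+w[k].max())/2))
k=abs(w)<12;print("tmax",t[k].max(),"tmin",t[k].min());k=(abs(w)>15)&(abs(w)<70)&(t>0);print("rim front",t[k].max())
E
```

```text
11.9 [ 472.6 -175.1  199. ] [ 3.1 -0.   2.9] [ 0. -0. -0. -0.  0. -0.] [ 0.6 -0.4  0.2]
80 136 -4.337254927297278 11.74017518178481 [ 499.8 -186.1]
90 113 -4.287194373687318 11.604188086097258 [ 490.1 -183.7]
100 128 -3.26203383414393 11.491592606133965 [ 480.3 -181.9]
110 130 -3.2287462937824647 12.282248552992627 [ 470.4 -179.9]
120 136 -3.1979501145232874 12.238141319820963 [ 460.7 -177.6]
130 136 -3.1695166300721795 12.135252294964369 [ 451.  -175.3]
140 153 -3.143332582824892 12.042545772609154 [ 441.3 -172.9]
150 136 -3.117010120191106 12.894945991055584 [ 431.4 -171. ]
tmax 288.26654074708784 tmin -68.9717763278442
rim front 291.843945379704
```

View pics/w6.png

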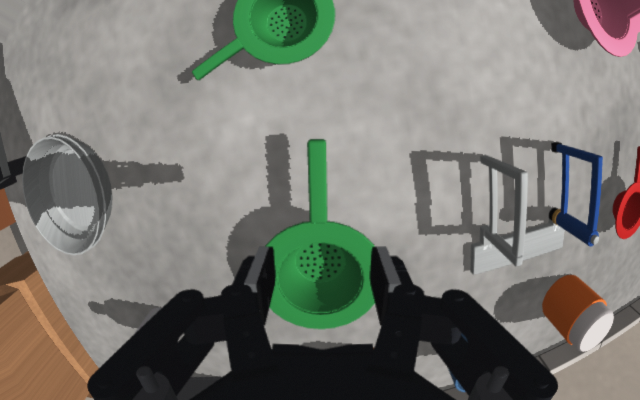

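The view shows the handle from its tip (317,140) to the rim (319,222), and the open fingers at (258,280) and (385,280). The handle is about 4 mm further to -y than estimated.

```bash
python3 - <<'E'
import pickle;from h import *
np.set_printoptions(precision=1,suppress=True)
p,d,c=pickle.load(open("w6.pkl","rb"));print(c["world_from_camera"][:3,3])
P=onplane(c,[[317,139.5],[319,222]],52,True);print(P)
a=2.924;e=np.array([np.cos(a),np.sin(a)]);print("grip from tip",P[0,:2]-47*e,"from rim",P[1,:2]+35*e)
m=mask(p,*GREEN);m[:215]=0;m[:,:255]=0;m[:,400:]=0
v,u=np.nonzero(m);Q=onplane(c,np.c_[u,v],50,True)[:,:2];print("far edge",((Q-P[0,:2])@e).min(),"(expect -228)")
g=(P[0,:2]-47*e+P[1,:2]+35*e)/2;print(g);goto(*g,26,a)
E
```

```text
[ 393.6 -156.7  339.7]
[[ 427.4 -169.5   52. ]
 [ 508.1 -187.    52. ]]
grip from tip [ 473.3 -179.7] from rim [ 474.  -179.5]
far edge -223.41436485431169 (expect -228)
[ 473.6 -179.6]
turn [ 0. -0. -0.] shift [-0.  -0.   0.2]
```

Converted, 0.173 m / 0.4 = 0.4325, 0.15 m / 0.4 = 0.375, -0.016 rad / 1.5708 = -0.0102.

Emit:
move_arm --pt "0 0 -0.0102 -0.005 -0.01 0.125 0.05" --pt "0 0 -0.0102 -0.005 -0.01 0.275 0.05" --pt "0 0 -0.0102 -0.005 -0.01 0.375 0.05" --pt "0 0 -0.0102 -0.005 -0.01 0.4325 0.05" --pt "0 0 -0.0102 -0.005 -0.01 0.4325 0.05"

```text
clock: 12.58
eef_pos: [473.3, -178.6, 25.1]
tcp_rot: [3.141, -0.004, 2.926]
contact_force: [1.1, -0.4, -0.1]
opening: 0.582
grasp_force: 0.0
```

Emit:
move_arm --pt "0 0 0 0 0 0 0.0" --pt "0 0 0 0 0 0 0.0" --pt "0 0 0 0 0 0 0.0" --pt "0 0 0 0 0 0 0.0" --grip_force 80

```text
clock: 13.08
eef_pos: [475.0, -180.2, 27.5]
tcp_rot: [-3.141, 0.002, 2.925]
contact_force: [1.7, 0.4, 1.5]
opening: 0.189
grasp_force: 78.2
```

Converted, -0.14 m / 0.4 = -0.35, -0.11 m / 0.4 = -0.275.

Emit:
move_arm --pt "0 0 0 0 0 -0.025 0.0" --pt "0 0 0 0 0 -0.075 0.0" --pt "0 0 0 0 0 -0.175 0.0" --pt "0 0 0 0 0 -0.275 0.0" --pt "0 0 0 0 0 -0.35 0.0" --pt "0 0 0 0 0 -0.35 0.0" --pt "0 0 0 0 0 -0.35 0.0"

```text
clock: 13.95
eef_pos: [473.6, -179.8, 166.1]
tcp_rot: [3.141, -0.001, 2.925]
contact_force: [0.4, 0.4, -2.3]
opening: 0.192
grasp_force: 78.1
```

```bash
cat > held.py <<'E'
import pickle,sys;from h import *
from rig import *
from scipy.optimize import least_squares
np.set_printoptions(precision=2,suppress=True)
s=sensors.sense();print(s["clock"],s["eef_pos"],s["tcp_rot"],s["opening"],s["grasp_force"],s["contact_force"])
p,d=grab_frame("scene");c=camera_params("scene");X=cloud(c,d)
m=cv2.erode(mask(p,*GREEN),np.ones((3,3)))>0
pickle.dump((p,d,c),open(sys.argv[1]+".pkl","wb"))
z0=s["eef_pos"][2]
a=s["tcp_rot"][2];e=np.array([np.cos(a),np.sin(a)]);n=np.array([-e[1],e[0]])
Q=X[m];rel=Q[:,:2]-s["eef_pos"][:2];t=rel@e;w=rel@n
k=(t<-25)&(t>-190)&(abs(w)<80)&(Q[:,2]>z0+10);q=Q[k];t=t[k];w=w[k]
r=np.hypot(t+108,w);k=(r>56)&(r<71);A=np.c_[t[k],w[k],np.ones(k.sum())];z=q[k,2]
for i in range(5):
    co=np.linalg.lstsq(A,z,rcond=None)[0];res=z-A@co;g=abs(res)<4;A=A[g];z=z[g]
print("rim plane slope along handle, across (deg)",np.degrees(np.arctan(co[:2])),"z at centre",co@[-108,0,1]-z0,"expect 23+",len(z))
print("t extent",t.min(),t.max(),"w",w.min(),w.max(),"centre est t",t.min()+73,"w",(w.min()+w.max())/2)
E
python3 held.py s1
```

```text
13.95 [ 473.65 -179.81  166.14] [ 3.14 -0.    2.92] 0.19210358384543139 78.14125299453735 [ 0.45  0.4  -2.29]
rim plane slope along handle, across (deg) [ 0.43 -0.38] z at centre 19.683125289032603 expect 23+ 296
t extent -177.90264381961768 -25.590239521874732 w -71.49029224705848 66.48397274677195 centre est t -104.90264381961768 w -2.5031597501432614
```

Converted, 0.247 m / 0.4 = 0.6175, 0.24 m / 0.4 = 0.6, -0.199 rad / 1.5708 = -0.1267.

Emit:
move_arm --pt "0 0 -0.0064 0.0175 0.045 0 0.0" --pt "0 0 -0.0255 0.055 0.145 0 0.0" --pt "0 0 -0.0509 0.095 0.25 0 0.0" --pt "0 0 -0.0764 0.1375 0.3625 0 0.0" --pt "0 0 -0.1019 0.1775 0.4675 0 0.0" --pt "0 0 -0.121 0.21 0.555 0 0.0" --pt "0 0 -0.1267 0.2275 0.6 0 0.0" --pt "0 0 -0.1267 0.235 0.6175 0 0.0"

```text
clock: 15.0
eef_pos: [434.4, 82.8, 166.0]
tcp_rot: [-3.141, -0.002, 3.126]
contact_force: [-0.8, -0.4, -0.4]
opening: 0.196
grasp_force: 78.2
```

Emit:
move_arm --pt "0 0 0 0 0 0 0.0" --pt "0 0 0 0 0 0 0.0"

```text
clock: 15.25
eef_pos: [435.6, 80.9, 166.5]
tcp_rot: [-3.141, -0.0, 3.123]
contact_force: [-0.7, 0.6, -1.3]
opening: 0.193
grasp_force: 78.3
```

```bash
python3 held.py s2; python3 - <<'E'
from rig import *
import cv2,pickle
from h import *
np.set_printoptions(precision=2,suppress=True)
c=camera_params("wrist");p,d=grab_frame("wrist");pickle.dump((p,d,c),open("w7.pkl","wb"))
q=pickle.load(open("s2.pkl","rb"))[0]
b=cv2.resize(q[130:290,240:400],None,fx=2.5,fy=2.5)
cv2.imwrite("pics/w7.png",np.hstack([p[:,100:500],b])[:,:,::-1])
E
```

```text
15.25 [435.6   80.88 166.52] [-3.14 -0.    3.12] 0.19349871920827355 78.25514316558838 [-0.73  0.63 -1.35]
rim plane slope along handle, across (deg) [ 0.36 -0.13] z at centre 19.97916620713434 expect 23+ 381
t extent -177.79940689929447 -26.21072290964716 w -67.55845576470703 66.55111044982657 centre est t -104.79940689929447 w -0.5036726574402337
```

View pics/w7.png

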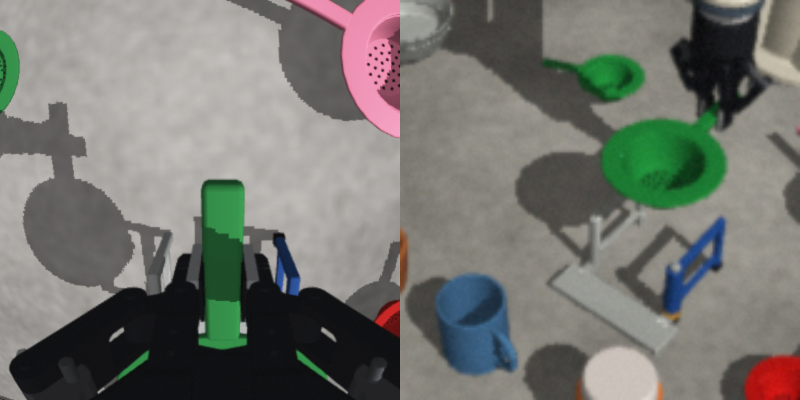

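The left half shows the handle at column 222, midway between the ends of the steel arm (about 165) and the leg (about 279). The scene view on the right shows the sieve level above the stand, so I'm lowering it in stages.

Converted, 0.08 m / 0.4 = 0.2, 0.075 m / 0.4 = 0.1875.

Emit:
move_arm --pt "0 0 0 0 0.0025 0.025 0.0" --pt "0 0 0 0 0.0025 0.0625 0.0" --pt "0 0 0 0 0.0025 0.1 0.0" --pt "0 0 0 0 0.0025 0.1375 0.0" --pt "0 0 0 0 0.0025 0.1675 0.0" --pt "0 0 0 0 0.0025 0.1875 0.0" --pt "0 0 0 0 0.0025 0.2 0.0" --pt "0 0 0 0 0.0025 0.2 0.0"

```text
clock: 16.35
eef_pos: [435.7, 82.4, 86.6]
tcp_rot: [-3.142, -0.0, 3.124]
contact_force: [0.1, 0.9, -0.8]
opening: 0.189
grasp_force: 78.3
```

```bash
python3 held.py s3; python3 - <<'E'
import cv2,pickle
import numpy as np
q=pickle.load(open("s3.pkl","rb"))[0]
cv2.imwrite("pics/s3.png",cv2.resize(q[160:280,260:400],None,fx=5,fy=5,interpolation=cv2.INTER_CUBIC)[:,:,::-1])
E
```

```text
16.35 [435.7   82.42  86.58] [-3.14 -0.    3.12] 0.18894409726043657 78.25743556022644 [ 0.08  0.85 -0.81]
rim plane slope along handle, across (deg) [ 0.35 -0.41] z at centre 19.783695210016205 expect 23+ 376
t extent -179.16217164740115 -25.110383346299823 w -68.01463850301128 67.52412127198556 centre est t -106.16217164740115 w -0.24525861551286
```

View pics/s3.png

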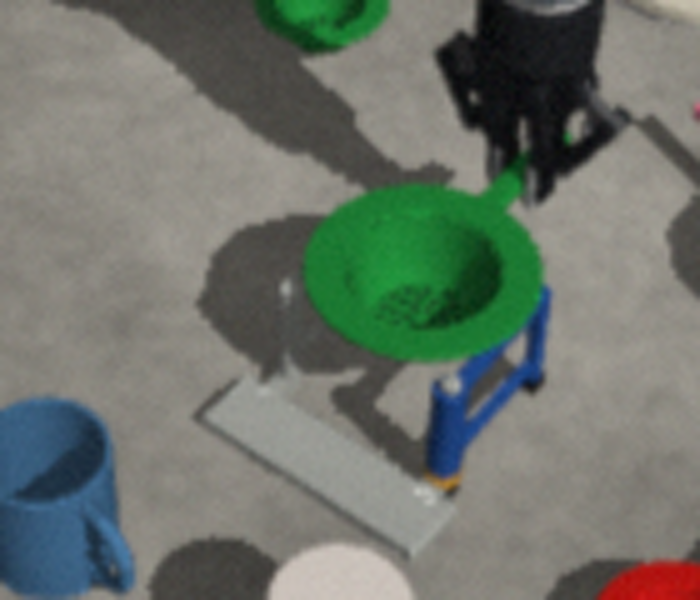

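The sieve sits between the arm and the leg with the rim over both, clear of the hinge post (452,380), and no side force. I'm lowering it onto the stand slowly.

Converted, 0.01 m / 0.4 = 0.025, 0.009 m / 0.4 = 0.0225.

Emit:
move_arm --pt "0 0 0 0 0 0.0075 0.0" --pt "0 0 0 0 0 0.015 0.0" --pt "0 0 0 0 0 0.0225 0.0" --pt "0 0 0 0 0 0.025 0.0" --pt "0 0 0 0 0 0.025 0.0"

```text
clock: 17.02
eef_pos: [435.7, 82.4, 76.6]
tcp_rot: [-3.142, -0.0, 3.124]
contact_force: [-0.2, 1.0, -0.7]
opening: 0.194
grasp_force: 78.3
```

Converted, 0.001 m / 0.4 = 0.0025, 0.0005 m / 0.4 = 0.0013.

Emit:
move_arm --pt "0 0 0 0 0 0.0013 0.0" --pt "0 0 0 0 0 0.0025 0.0" --pt "0 0 0 0 0 0.0025 0.0"

```text
clock: 17.4
eef_pos: [435.8, 82.4, 75.8]
tcp_rot: [3.142, 0.0, 3.124]
contact_force: [-0.0, 0.2, -1.0]
opening: 0.194
grasp_force: 78.3
```

Converted, 0.001 m / 0.4 = 0.0025, 0.0005 m / 0.4 = 0.0013.

Emit:
move_arm --pt "0 0 0 0 0 0.0013 0.0" --pt "0 0 0 0 0 0.0025 0.0" --pt "0 0 0 0 0 0.0025 0.0"

```text
clock: 17.77
eef_pos: [435.8, 82.4, 74.8]
tcp_rot: [3.142, 0.0, 3.124]
contact_force: [-0.5, 0.5, 1.1]
opening: 0.19
grasp_force: 78.7
```

Converted, 0.0005 m / 0.4 = 0.0013.

Emit:
move_arm --pt "0 0 0 0 0 0.0013 0.0" --pt "0 0 0 0 0 0.0013 0.0"

```text
clock: 18.02
eef_pos: [435.8, 82.4, 74.3]
tcp_rot: [-3.142, 0.0, 3.124]
contact_force: [-1.9, -0.0, 3.7]
opening: 0.193
grasp_force: 78.9
```

Emit:
move_arm --pt "0 0 0 0 0 0 0.016" --pt "0 0 0 0 0 0 0.018" --pt "0 0 0 0 0 0 0.02" --pt "0 0 0 0 0 0 0.024" --pt "0 0 0 0 0 0 0.03" --pt "0 0 0 0 0 0 0.04" --pt "0 0 0 0 0 0 0.05" --pt "0 0 0 0 0 0 0.05" --grip_force 20

```text
clock: 19.02
eef_pos: [435.7, 82.4, 74.2]
tcp_rot: [-3.142, -0.0, 3.124]
contact_force: [-0.7, 0.7, 1.0]
opening: 0.585
grasp_force: 0.0
```

```bash
python3 held.py s4
```

```text
19.025 [435.71  82.39  74.21] [-3.14 -0.    3.12] 0.5847910546061176 0.0 [-0.7   0.69  1.  ]
rim plane slope along handle, across (deg) [-0.28 -0.08] z at centre 21.780096721193985 expect 23+ 361
t extent -179.6065723799806 -26.006346010354132 w -69.13573857347157 65.51826096234099 centre est t -106.6065723799806 w -1.8087388055652909
```

Converted, -0.18 m / 0.4 = -0.45, 0.08 m / 0.4 = 0.2.

Emit:
move_arm --pt "0 0 0 0 0 -0.025 0.05" --pt "0 0 0 0 0 -0.075 0.05" --pt "0 0 0 0 0 -0.15 0.05" --pt "0 0 0 0 0 -0.25 0.05" --pt "0 0 0 0.1 0 -0.35 0.05" --pt "0 0 0 0.2 0 -0.45 0.05" --pt "0 0 0 0.2 0 -0.45 0.05" --pt "0 0 0 0.2 0 -0.45 0.05"

```text
clock: 20.08
eef_pos: [356.1, 83.9, 254.6]
tcp_rot: [3.141, 0.002, 3.124]
contact_force: [-0.5, 0.4, -0.8]
opening: 0.585
grasp_force: 0.0
```

```bash
python3 - <<'E'
from rig import *
import cv2,pickle
from h import *
np.set_printoptions(precision=2,suppress=True)
s=sensors.sense();print(s["clock"],s["eef_pos"],s["contact_force"])
q,d=grab_frame("scene");c=camera_params("scene");X=cloud(c,d);p,_=grab_frame("wrist")
P=X[cv2.erode(mask(q,*GREEN),np.ones((3,3)))>0];r=np.hypot(P[:,0]-543,P[:,1]-80);P=P[(r>57)&(r<70)&(P[:,2]>80)&(P[:,0]>480)]
A=np.c_[P[:,:2]-[543,80],np.ones(len(P))];co=np.linalg.lstsq(A,P[:,2],rcond=None)[0];print("slope deg",np.degrees(co[:2]),"rim z",co[2],len(P))
a=cv2.resize(p[100:400,150:500],(400,343));b=cv2.resize(q[150:280,260:400],(400,371))
cv2.imwrite("pics/f.png",np.hstack([a,b[:343]])[:,:,::-1])
E
```

```text
20.075 [356.1   83.88 254.58] [-0.48  0.42 -0.75]
slope deg [ 0.26 -0.21] rim z 95.98914515347079 317
```

View pics/f.png

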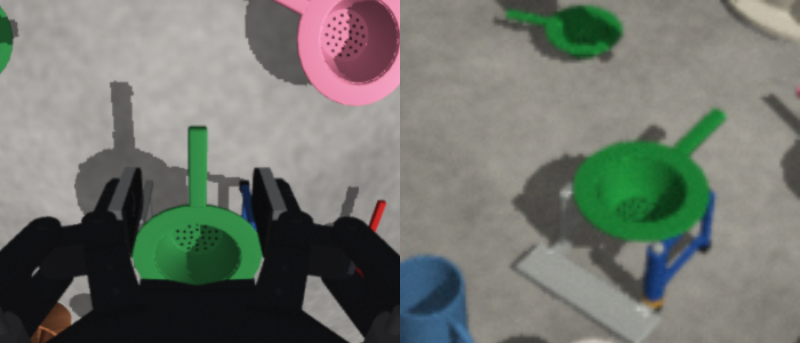

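The sieve hangs level on both rails at (640,190), with its rim top at about 96 mm against 97 expected. The gripper is clear of everything, so I'm handing in.

```bash
python3 -c "
from rig import order
print(order.sign_off())"
```

```text
the job is handed in; nothing more can be done
None
```

I pushed the blue leg home against its hard stop (about 17 N at most), lowered the large green sieve level onto the steel arm and the leg before letting go, touched nothing else that I know of, and handed in at about 20 s.

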